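# Post the rejected reagent bottle through the sprung flap of the reject bin

### The job

The white reagent bottle is out of date: post it through the slanted mouth of the grey reject bin. The flap inside will not yield to the bottle's weight alone, so push the bottle right through until it has dropped inside and the flap has sprung shut behind it. Leave the two dropper bottles, the specimen cup and the timer standing where they are.

Things in the scene. Friction and masses are not known exactly. Their poses are not given: they have to be found in the camera images.
- white_bottle_center (a point): white plastic reagent bottle with a white screw cap, standing on its foot, 142 mm tall, about 0.2 kg; round body 58 mm in diameter up to 100 mm above the foot, then a shoulder to the screw cap (41 mm across, top 24 mm). The point is on its axis, half-way up (71 mm above its foot); its z axis runs from foot to cap.
- reject_bin: grey reject bin, fixed, closed, empty, 220 mm deep (x from -100 to 120), 190 wide (y), 253 high, walls 4 mm, inner floor 8 mm up; handles on the flanks stand out 16 mm. Origin on its underside; x runs to its back, z up. Its front (-x, turned to the robot's left) has a clear window and a slanted upper face with the mouth; behind it a smooth throat 72 mm square, 60 mm long, ends at the flap.
- bin_mouth (a point): centre of the bin's square mouth, 72x72 mm, with a black frame (10 mm wide, 4 mm proud) in the slanted face, 220 mm above the desk; axes as the bin's. The way in leans 30 degrees from vertical: it runs along +x*sin30 and -z*cos30. The bottle usually breaks free once its upper end is pushed about level with the mouth, at the latest 80 mm below it.
- bin_flap (a joint): orange flap across the inner end of the throat, hinged at the lower edge, 66 mm long; 0 = shut, grows to 1.45 rad as it swings inward. A spring shuts it (0.09 N m shut, 0.13 open): the bottle alone rests on it, a push of a few newtons along the throat opens it, and it rubs on the bottle passing through.
- dropper_red_center (a point): amber dropper bottle with a red teat, 34 mm wide, 102 mm tall, a bystander; point half-way up
- dropper_black_center (a point): amber dropper bottle with a black teat, 34 mm wide, 102 mm tall, a bystander; point half-way up
- specimen_cup_center (a point): clear open specimen cup, 67 mm wide, 68 mm tall, a bystander; point half-way up
- timer_center (a point): mechanical kitchen-type timer, white base with a grey dial and black grip, 60x66x42 mm, a bystander; point half-way up
Not all that is in view belongs to the job. Of the things like the part that bears white_bottle_center, leave any that is brown; of the rest the larger one is meant.

How it is judged:
By the outcome, as a careful person would: the job done as asked, in the order asked, and still so for the second after the job is handed in, with the robot touching nothing.
It also fails if it takes over 61 s, if anything falls off the work surface, if the arm or the gripper's body presses on something with over 40 N, if the wrist force passes 120 N, or if a joint passes its speed limit or range.

### The arm

A 7-joint arm with a two-finger parallel gripper is mounted at the origin on a cart in front of the work surface, level with it; the furniture and walls round the work are solid. World frame = base frame: x ahead of the robot, y to its left, z up, the work surface at z = 0. Lengths are in m, angles in rad, forces in N, time in s.
With the tool pointing down it reaches from about 0.35 to 0.9 m from the base axis. Payload 8.1 kg.
Tool frame: the origin (TCP) lies midway between the tips of the shut fingers; the grasp point (between the pads) lies arm.tcp_to_grasp behind it (arm.tcp_to_grasp is the distance from the TCP to the grasp point, in m); z points along the fingers, y is the line along which they close (so a half turn about z gives the same grasp; the last joint's range is limited). The gripper opens to 92 mm and grips with 3 to 60 N. Pads are 19 mm wide; open, the fingers measure 130 mm over their backs; the gripper's body (75 mm by 190 mm) begins 47 mm behind the grasp point.
Start: joints at [-1.39, 0.434, 0.025, 1.573, -0.012, 1.134, -0.075], TCP at [0.175, 0.6, 0.227] pointing down, gripper open.
Joint ranges: [-2.62, 2.62], [-0.44, 2.09], [-1.27, 1.32], [0.08, 2.57], [-1.32, 4.46], [0.12, 2], [-2.74, 2.74]. Speed limits (rad/s): [2.22, 2.22, 3.01, 3.01, 3.14, 3.14, 3.14].

### API

Orientations are given as a rotation vector (axis times angle).
In Python, from cell import observe, get_image, arm gives the robot as it stands. The module is installed in compiled form; this text tells all that it offers.
- The arm moves only by the tool drive_tool, never from a script. Its argument "steps" is a list of rows, each a list of 5 numbers: the closure, from 0 (fully open) to 1 (shut), then the shift along the world's x, y, z in mm, then the turn about the world's z in rad. In form: [[hand, x, y, z, roll], ...]. A call has 1 to 20 rows; each row shifts and turns the commanded pose from where the row before left it; what a row does not reach is not made up. A row lasts 1/12 s, in which the tool goes at most 41.7 mm and 7.16 degrees, less where a joint would pass 70% of its speed; a pose out of reach is approached as far as the arm can. A call with a gripper value outside its range is refused whole. The fingers move at their own pace and stop on an object; "grip_force" is the grip in N (left out, the last holds). Time passes only in rows, so rows that do not move let the fingers close. It gives the time, the measured TCP pose, the force, the opening and the grip force at its end, in the units of the state.
- observe(): the state, without advancing time (a new reading comes with each control period).
- get_image(name): name is "scene" or "top" or "wrist"; returns a dict with "image" (400x640x3 uint8, red, green, blue), "vfov" (degrees; the focal length in pixels is half the picture's height over the tangent of half this angle, whatever the lens; pixels are square), "cx", "cy" (the principal point, pixels), "k1" (the pictures are not rectified: a ray, as slopes to the right and down, at radius r is drawn at 1 + k1 r^2 times it, then the intrinsics apply), "xyz" and "attitude" of the camera in the world. Camera axes: x right, y down, z forward; pixel columns grow to the right and rows downward; lengths in m; the calibration is good to about 2 mm. A picture is of the moment at which its call begins. There is no depth.
- arm.sign_off(): hands the job in; it is judged then, once.
The state is a dict: "clock": time; "joints": joint angles; "dq": joint speeds; "joint_efforts": joint torques, N m; "position": TCP position; "ee_rot": TCP orientation; "force": force on the tool from outside, world axes, zero at the start; "ft_torque": the same for the moment, N m; "width": opening from 0.0 (shut) to 1.0 (fully open); "gripper_force": force on a finger pad.
Only numpy, scipy, OpenCV 4.12 (cv2) and the standard library are available. Lean on these libraries where they do the work, as an engineer would, in place of code of your own. Each camera call takes 0.05 s, during which the arm holds its last target. There are 200 camera calls.

## Working session

There is one attempt and no reset: what is moved stays moved. The work goes in short steps, Python scripts to look and compute and a tool call to move; the robot and the scene stay as the last step left them, time stands still between calls to the robot, and variables do not carry over. Pictures are saved under pics/ and viewed, at most 10 in all, crops included, and the job is handed in when it is done.

Besides the shell and the picture viewer there is one more tool, called after "Emit:" as name(argument=value, ...) on one line, values as JSON. drive_tool: Moves the arm, as the interface text tells. Its arguments: {"type":"object","properties":{"steps":{"type":"array"},"grip_force":{"type":"number"}},"required":["steps"]}

```bash
mkdir -p pics; ls; cat > h.py <<'E'
import numpy as np, cv2
from cell import observe, get_image, arm
from scipy.spatial.transform import Rotation as R
def K(c):
    f=200/np.tan(np.radians(c['vfov'])/2); return f
def rot(c):
    a=np.array(c['attitude'],float)
    return a if a.shape==(3,3) else R.from_rotvec(a).as_matrix()
def ray(c,u,v):
    f=K(c); d=np.array([(u-c['cx'])/f,(v-c['cy'])/f]); s=d.copy()
    for _ in range(20): s=d/(1+c['k1']*(s@s))
    r=rot(c)@np.array([s[0],s[1],1]); return np.array(c['xyz']),r
def atz(c,u,v,z):
    o,r=ray(c,u,v); return o+r*(z-o[2])/r[2]
def proj(c,p):
    q=rot(c).T@(np.array(p)-np.array(c['xyz'])); s=q[:2]/q[2]
    s=s*(1+c['k1']*(s@s)); return s*K(c)+[c['cx'],c['cy']]
def tri(obs):
    A=np.zeros((3,3));b=np.zeros(3)
    for c,u,v in obs:
        o,r=ray(c,u,v); r/=np.linalg.norm(r); P=np.eye(3)-np.outer(r,r); A+=P;b+=P@o
    return np.linalg.solve(A,b)
def save(c,n,box=None,s=1):
    im=c['image'][:,:,::-1]
    if box: im=im[box[1]:box[3],box[0]:box[2]]
    cv2.imwrite('pics/'+n,cv2.resize(im,None,fx=s,fy=s,interpolation=cv2.INTER_CUBIC))
E
python3 - <<'E'
from h import *
import pickle
C={n:get_image(n) for n in('scene','top','wrist')}
pickle.dump(C,open('c0.pkl','wb'))
for n,c in C.items(): print(n,{k:v for k,v in c.items() if k!='image'})
save(C['scene'],'s0.png',None,1.25);save(C['top'],'t0.png',None,1.25)
print(observe(), arm.tcp_to_grasp)
E
```

```text
pics
scene {'vfov': 57.248637711844786, 'cx': 325.8442135418058, 'cy': 199.31940306235296, 'k1': 0.003729335021911438, 'xyz': array([ 1.02240945, -0.12785029,  0.98802249]), 'attitude': array([-2.03212727, -1.77535802,  0.4777618 ])}
top {'vfov': 47.429162319226904, 'cx': 311.92464218695056, 'cy': 200.47393084217774, 'k1': -0.12019270060939474, 'xyz': array([ 0.5042151 , -0.04128707,  1.32978709]), 'attitude': array([-2.18814001,  2.2230944 , -0.05360144])}
wrist {'vfov': 65.56814797465088, 'cx': 315.2482398308825, 'cy': 199.50016063164185, 'k1': -0.02392552052694268, 'xyz': array([0.0995994 , 0.62178792, 0.38414678]), 'attitude': array([2.31415734, 1.73608618, 0.25653844])}
{'clock': 0.15, 'joints': array([-1.38962577,  0.43504398,  0.02495879,  1.57390213, -0.0115795 ,
        1.13397825, -0.0751011 ]), 'dq': array([-0.00207584, -0.00082201, -0.00035155, -0.00361286, -0.0004265 ,
        0.00024728,  0.00047128]), 'joint_efforts': array([ 2.10336788e-03, -6.68258071e+01,  9.86116603e-01, -3.14694893e+01,
       -6.04678667e-02,  3.94096132e-02,  1.36243907e-04]), 'position': array([0.17492017, 0.59961688, 0.22613141]), 'ee_rot': array([-4.44318430e-01, -3.10996506e+00,  1.86329170e-03]), 'force': array([-0.43676592,  0.28464143,  1.19753688]), 'ft_torque': array([0.00669728, 0.0090166 , 0.0529292 ]), 'gripper_force': 0.0, 'width': 0.9984585852312967} 0.0188
```

View pics/s0.png

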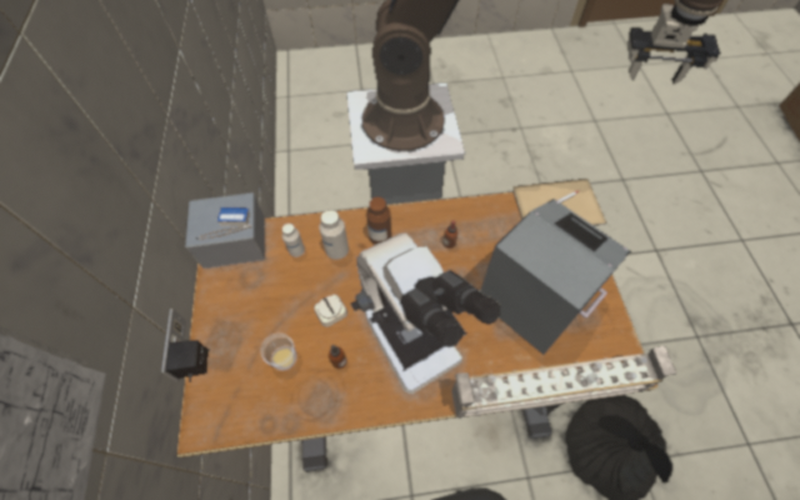

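View pics/t0.png

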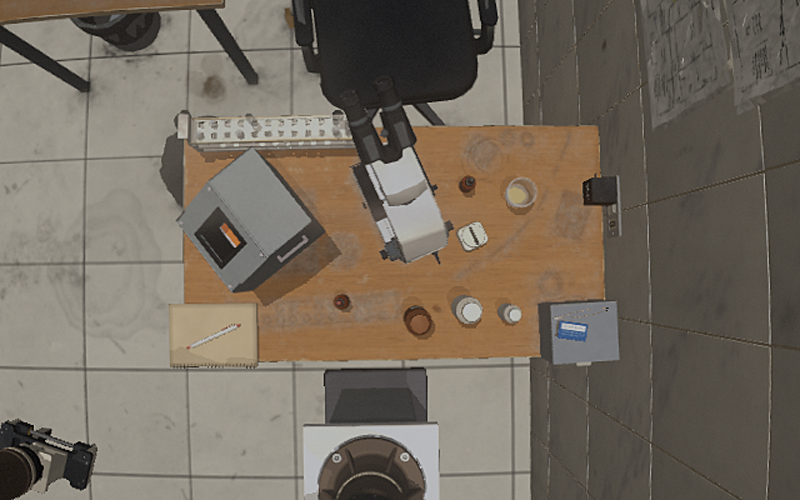

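The candidates, by scene and top pixels in the 1.25x pictures:
- Large white bottle: scene (333,235), top (468,311).
- Small white bottle: scene (291,240), top (512,314).
- Brown bottle: scene (378,220), top (418,320).

The larger white one fits the description. I'll confirm it in a crop together with the bin.

```bash
python3 - <<'E'
from h import *
import pickle
C=pickle.load(open('c0.pkl','rb'))
t=C['top']['image'][:,:,::-1]; s=C['scene']['image'][:,:,::-1]
rs=lambda a:cv2.resize(a,(400,300),interpolation=cv2.INTER_CUBIC)
# top bottles [300:440,210:315] ; bin [130:270,110:215] ; scene bottles [210:350,150:255]; scene bin [370:510,155:260+..]
o=np.vstack([np.hstack([rs(t[175:280,300:440]),rs(t[110:245,130:310])]),np.hstack([rs(s[150:225,215:315]),rs(s[150:285,370:550])])])
cv2.imwrite('pics/crop1.png',o)
E
```

```text
(no output)
```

View pics/crop1.png

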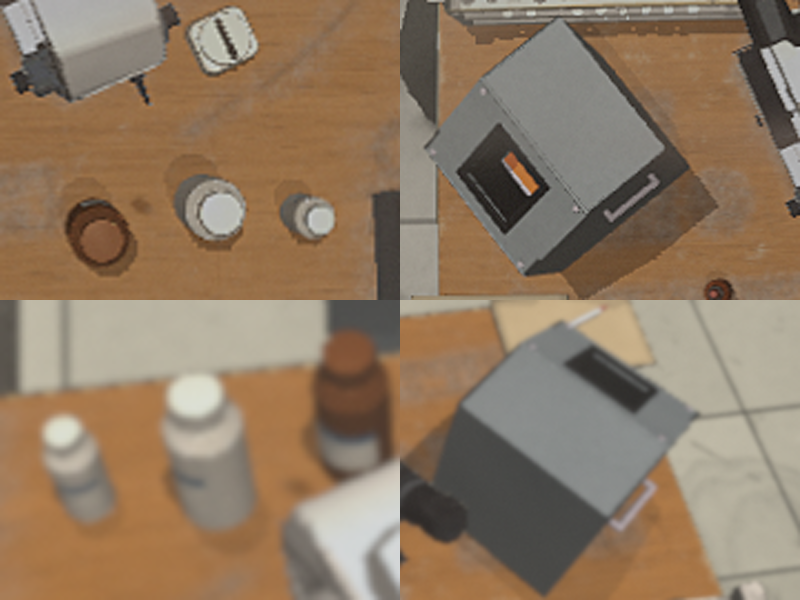

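```bash
python3 - <<'E'
from h import *
import pickle
np.set_printoptions(precision=4,suppress=True)
C=pickle.load(open('c0.pkl','rb'));T=C['top'];S=C['scene']
tb=lambda u,v:(300+u*.35-.33,175+v*.35-.33)
tc=lambda u,v:(130+(u-400)*.45-.3,110+v*.45-.3)
sc=lambda u,v:(370+(u-400)*.45-.3,150+(v-300)*.45-.3)
print('bottle', atz(T,*tb(221,213),.142), tri([(T,*tb(221,213)),(S,215+195*.25-.4,150+97*.25-.4)]))
print('capL/R', atz(T,*tb(198,213),.142),atz(T,*tb(244,213),.142))
for n,u,v,z in[('brown',101,241,.15),('small',320,218,.1),('scopecorner',70,97,.15),('scopeknob',147,100,.1),('scopeR',165,55,.2)]: print(n,atz(T,*tb(u,v),z))
r=[atz(T,*tc(*p),.253)[:2] for p in[(482,85),(560,20),(665,150),(582,211)]]
print('roof',np.array(r))
print('ridge',r[3]-r[0],np.linalg.norm(r[3]-r[0]),'back',r[2]-r[1],np.linalg.norm(r[2]-r[1]),'depth',np.linalg.norm(r[1]-r[0]),np.linalg.norm(r[2]-r[3]))
for d in(r[3]-r[0],r[2]-r[1]): print('binx yaw deg', np.degrees(np.arctan2(d[1],d[0]))+90)
for d in(r[1]-r[0],r[2]-r[3]): print('binx yaw deg', np.degrees(np.arctan2(d[1],d[0])))
f=[tc(*p) for p in[(499,123),(551,187),(504,233),(457,172)]]
# centre: diagonals intersect
l1=np.cross([*f[0],1],[*f[2],1]);l2=np.cross([*f[1],1],[*f[3],1]);m=np.cross(l1,l2);m=m[:2]/m[2]
M=atz(T,*m,.2235);print('mouth',M,m)
# scene frame corners
g=[sc(*p) for p in[(582,347),(658,384),(640,412),(567,372)]]
l1=np.cross([*g[0],1],[*g[2],1]);l2=np.cross([*g[1],1],[*g[3],1]);k=np.cross(l1,l2);k=k[:2]/k[2]
print('tri mouth',tri([(T,*m),(S,*k)]),proj(S,M),k)
s=observe();Rm=R.from_rotvec(s['ee_rot']).as_matrix();print(Rm)
E
```

```text
bottle [ 0.4212 -0.2202  0.142 ] [ 0.4208 -0.22    0.1353]
capL/R [ 0.4216 -0.1991  0.142 ] [ 0.4208 -0.2414  0.142 ]
brown [ 0.3985 -0.1094  0.15  ]
small [ 0.4115 -0.3213  0.1   ]
scopecorner [ 0.5294 -0.0835  0.15  ]
scopeknob [ 0.5265 -0.1582  0.1   ]
scopeR [ 0.5636 -0.1652  0.2   ]
roof [[0.6789 0.2964]
 [0.748  0.2109]
 [0.6046 0.0975]
 [0.5407 0.1873]]
ridge [-0.1381 -0.1091] 0.17599371000203326 back [-0.1434 -0.1134] 0.1827736983239181 depth 0.10996337833831965 0.1101856255683012
binx yaw deg -51.69940403480078
binx yaw deg -51.67131483388985
binx yaw deg -51.05562576652736
binx yaw deg -54.58369246705238
mouth [0.5784 0.2833 0.2235] [175.3977 190.2991]
tri mouth [0.5787 0.2846 0.2186] [464.0174 183.512 ] [463.8774 184.6091]
[[-0.96    0.28   -0.0002]
 [ 0.28    0.96   -0.0012]
 [-0.0001 -0.0012 -1.    ]]
```

Crop: the large white bottle is at top px (377,249), clear of the small white and the brown one. It is the target.

Measured positions:
- **Bottle:** axis at (0.421, -0.220). The cap measures 42 mm across and triangulates to z ≈ 0.135–0.142, which fits.
- **Mouth:** (0.579, 0.282, 0.22), and triangulation agrees.
- **Bin x axis:** yaw ≈ -52°.

I'll raise the arm and swing round.

Emit:
drive_tool(steps=[[0,15,-19,20,-0.08],[0,15,-19,20,-0.08],[0,15,-19,20,-0.08],[0,15,-19,20,-0.08],[0,15,-19,20,-0.08],[0,15,-19,20,-0.08],[0,15,-19,10,-0.08],[0,20,-17,0,-0.06],[0,10,-33,0,0],[0,10,-33,0,0],[0,10,-33,0,0],[0,10,-33,0,0],[0,10,-33,0,0],[0,10,-33,0,0],[0,10,-33,0,0],[0,10,-33,0,0],[0,10,-33,0,0],[0,0,-33,0,0]])

```text
clock: 1.65
position: [0.3909, 0.1181, 0.3567]
ee_rot: [1.373, 2.825, 0.0]
force: [1.1, -0.5, 0.1]
width: 0.999
gripper_force: 0.0
```

Emit:
drive_tool(steps=[[0,3,-34,0,0],[0,3,-34,0,0],[0,3,-34,0,0],[0,3,-34,0,0],[0,3,-34,0,0],[0,3,-34,0,0],[0,3,-34,0,0],[0,3,-34,0,0],[0,3,-34,0,0],[0,3,-32,0,0],[0,0,0,-20,0],[0,0,0,-20,0],[0,0,0,-20,0],[0,0,0,-20,0],[0,0,0,0,0],[0,0,0,0,0]])

```text
clock: 2.98
position: [0.4194, -0.2179, 0.2765]
ee_rot: [-1.372, -2.824, 0.001]
force: [0.2, -0.8, 0.4]
width: 1.001
gripper_force: 0.0
```

```bash
python3 - <<'E'
from h import *
import pickle
c=get_image('wrist');pickle.dump(c,open('w1.pkl','wb'));save(c,'w1.png',None,1.25)
s=observe();print(s['position'],s['ee_rot'],s['joints'])
im=c['image']
print('expected cap',proj(c,[.421,-.22,.142]))
d=cv2.cvtColor(im,cv2.COLOR_RGB2HSV); 
E
```

```text
[ 0.42006886 -0.21824999  0.27738453] [ 1.37259808e+00  2.82582891e+00 -4.95999650e-04] [-0.46623024  0.17469974  0.98994083  1.90276812 -0.15974536  1.14703319
  1.24925632]
expected cap [315.20952831 191.99651539]
```

View pics/w1.png

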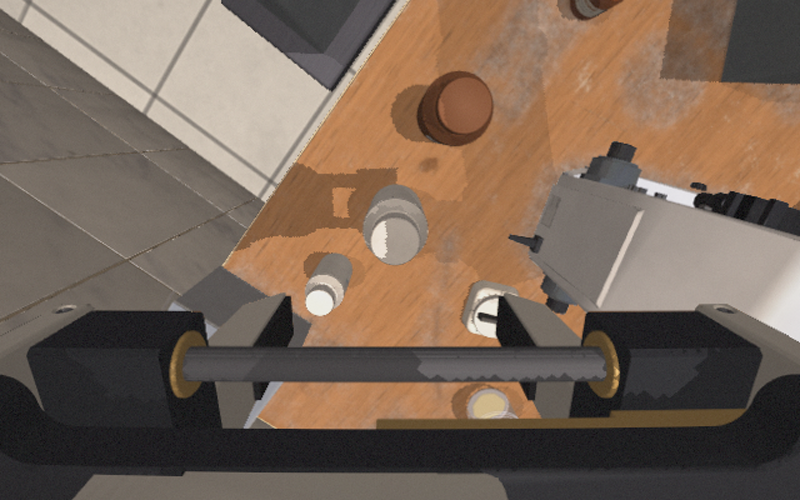

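The wrist view confirms the cap at (317,192) px against a predicted (315,192). The way down is clear of the microscope, the brown bottle and the small bottle. I'll descend and grip the cap.

Emit:
drive_tool(steps=[[0,1.5,-1.5,-20,0],[0,0,0,-20,0],[0,0,0,-20,0],[0,0,0,-20,0],[0,0,0,-20,0],[0,0,0,-20,0],[0,0,0,-15,0],[0,0,0,-10,0],[0,0,0,-10,0],[0,0,0,-5,0],[1,0,0,0,0],[1,0,0,0,0],[1,0,0,0,0],[1,0,0,0,0],[1,0,0,0,0],[1,0,0,0,0],[1,0,0,0,0],[1,0,0,0,0],[1,0,0,0,0]], grip_force=15)

```text
clock: 4.62
position: [0.4214, -0.2194, 0.1167]
ee_rot: [-1.372, -2.826, -0.0]
force: [-0.0, -0.1, -2.0]
width: 0.454
gripper_force: 12.8
```

Emit:
drive_tool(steps=[[1,0,0,8,0],[1,0,0,15,0],[1,0,0,22,0],[1,0,0,25,0],[1,0,0,25,0],[1,0,0,25,0],[1,0,0,25,0],[1,0,0,25,0],[1,0,0,25,0],[1,0,0,25,0],[1,0,0,25,0],[1,0,0,20,0],[1,0,0,15,0],[1,0,0,10,0],[1,-2,8,0,0],[1,-3,15,0,0],[1,-3,22,0,0],[1,-3,25,0,0],[1,-3,25,0,0],[1,-3,25,0,0]], grip_force=15)

```text
clock: 6.28
position: [0.4036, -0.0988, 0.4066]
ee_rot: [-1.373, -2.825, 0.0]
force: [1.0, 0.8, -2.3]
width: 0.443
gripper_force: 12.7
```

Emit:
drive_tool(steps=[[1,-3,25,0,0],[1,-3,25,0,0],[1,-3,25,0,0],[1,-3,25,0,0],[1,-2,25,0,0],[1,0,25,0,0],[1,4,25,0,0],[1,10,24,0,0],[1,15,22,0,0],[1,18,20,0,0],[1,20,18,0,0],[1,20,18,0,0],[1,20,18,0,0],[1,20,18,0,0],[1,18,16,0,0],[1,15,12,0,0],[1,10,8,0,0],[1,5,4,0,0],[1,0,0,0,0],[1,0,0,0,0]])

```text
clock: 7.95
position: [0.5652, 0.2528, 0.4064]
ee_rot: [-1.373, -2.825, 0.002]
force: [0.3, -0.1, -2.3]
width: 0.443
gripper_force: 12.8
```

```bash
python3 - <<'E'
from h import *
s=observe();print(s['clock'],s['position'],s['ee_rot'],s['force'],s['ft_torque'],s['width'])
E
```

```text
7.95 [0.56522421 0.25283255 0.40637948] [-1.37285988e+00 -2.82544750e+00  2.14908052e-03] [ 0.27271713 -0.12481496 -2.292687  ] [-0.08352958  0.07023682  0.06404025] 0.4428026979494039
```

Emit:
drive_tool(steps=[[1,3,7,0,0],[1,4,10,0,0],[1,4,9,0,0],[1,2,5,0,0],[1,0,0,0,0],[1,0,0,0,0],[1,0,0,0,0]])

```text
clock: 8.53
position: [0.5786, 0.2841, 0.4067]
ee_rot: [1.372, 2.826, -0.001]
force: [-0.5, 0.3, -2.7]
width: 0.446
gripper_force: 13.4
```

```bash
python3 - <<'E'
from h import *
import pickle
np.set_printoptions(precision=4,suppress=True)
W=get_image('wrist');S=get_image('scene');T=get_image('top');pickle.dump((W,S,T),open('w2.pkl','wb'))
a=cv2.resize(W['image'],(560,350));b=cv2.resize(S['image'][60:260,330:550],(275,250),interpolation=cv2.INTER_CUBIC)
t=cv2.resize(T['image'][100:250,120:285],(275,250),interpolation=cv2.INTER_CUBIC)
o=np.zeros((600,560,3),np.uint8);o[:350]=a;o[350:,:275]=b;o[350:,285:]=t
cv2.imwrite('pics/w2.png',o[:,:,::-1])
x=np.array([.616,-.788,0]);m=np.array([.5795,.2822,.22]);y=np.array([.788,.616,0]);u=.866*x+np.array([0,0,.5])
for i,j in((-46,-46),(-46,46),(46,46),(46,-46)): print(i,j,proj(W,m+(u*i+y*j)/1000+np.array([-.0012,.0016,.0035]))*.875)
print(observe()['position'])
E
```

```text
-46 -46 [240.8091 122.359 ]
-46 46 [310.2126 122.5779]
46 46 [312.1436 191.1486]
46 -46 [238.4355 190.9311]
[0.5785 0.284  0.4069]
```

View pics/w2.png

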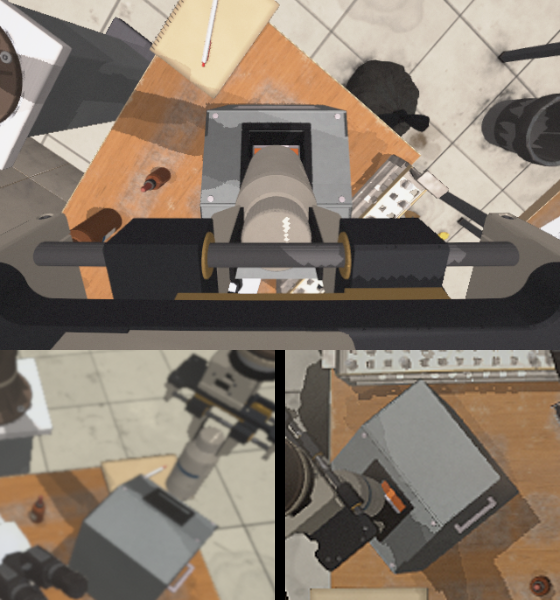

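The wrist view shows the frame at x 240–313 and its upper edge at y 122, matching the prediction of 240–311 and 122. The bottle hangs roughly upright over the mouth. I'll check its tilt and lateral offset.

```bash
python3 - <<'E'
from h import *
import pickle
np.set_printoptions(precision=1,suppress=True)
W,S,T=pickle.load(open('w2.pkl','rb'))
x=np.array([.616,-.788,0]);y=np.array([.788,.616,0])
p=np.array([.5785,.284,.29])
for n,d in(('c',0*x),('front',-x*.029),('y+',y*.029),('y-',-y*.029)): print(n,proj(W,p+d),proj(S,p+d))
w=W['image'][130:300,250:390];s=S['image'][90:200,430:540]
o=np.hstack([cv2.resize(w,(420,510),interpolation=cv2.INTER_CUBIC),cv2.resize(s,(380,380)).copy() if 0 else cv2.copyMakeBorder(cv2.resize(s,(380,380),interpolation=cv2.INTER_CUBIC),0,130,0,0,0)])
cv2.imwrite('pics/w3.png',o[:,:,::-1])
E
```

```text
c [314.9 194.2] [473.8 168. ]
front [315. 163.] [480.5 160.8]
y+ [346.4 194.3] [484.6 175.2]
y- [283.4 194.1] [463.2 161. ]
```

View pics/w3.png

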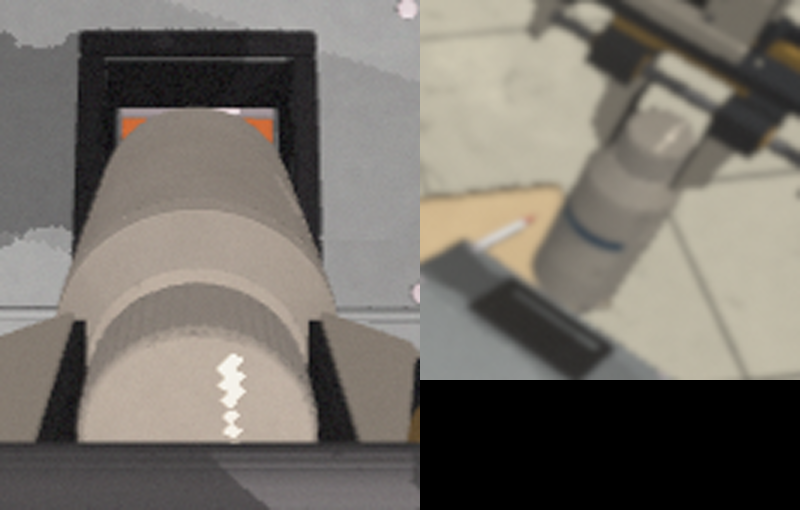

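The foot's front edge is at wrist px (316,166) against a predicted (315,163), so the bottle is upright and centred to about 2 mm. I'll lower it into the mouth with a softer grip so it can pivot.

Emit:
drive_tool(steps=[[1,0,0,-10,0],[1,0,0,-15,0],[1,0,0,-15,0],[1,0,0,-12,0],[1,0,0,-10,0],[1,0,0,-7,0],[1,0,0,-5,0],[1,0,0,-5,0],[1,0,0,0,0],[1,0,0,0,0]], grip_force=7)

```text
clock: 9.52
position: [0.5786, 0.2845, 0.3279]
ee_rot: [1.372, 2.826, 0.0]
force: [0.3, 0.7, -2.1]
width: 0.444
gripper_force: 6.1
```

Emit:
drive_tool(steps=[[1,-1,1,-4,0],[1,-1,2,-4,0],[1,-1,2,-4,0],[1,-1,2,-4,0],[1,-1,2,-4,0],[1,0,0,0,0]])

```text
clock: 10.02
position: [0.5729, 0.2942, 0.3067]
ee_rot: [-1.37, -2.826, 0.001]
force: [0.6, -0.1, -2.8]
width: 0.448
gripper_force: 6.5
```

Emit:
drive_tool(steps=[[1,-1,2,-4,0],[1,-1,2,-4,0],[1,-1,2,-4,0],[1,-1,2,-4,0],[1,-2,2,-4,0],[1,0,0,0,0],[1,0,0,0,0]])

```text
clock: 10.6
position: [0.5671, 0.3037, 0.2873]
ee_rot: [-1.371, -2.826, 0.001]
force: [0.0, -1.0, -2.9]
width: 0.443
gripper_force: 6.9
```

```bash
python3 - <<'E'
from h import *
W=get_image('wrist');S=get_image('scene')
w=W['image'][100:300,215:415];s=S['image'][90:210,420:540]
o=np.hstack([cv2.resize(x,(400,400),interpolation=cv2.INTER_CUBIC) for x in(w,s)])
cv2.imwrite('pics/w4.png',o[:,:,::-1]);print(observe()['position'],observe()['force'])
E
```

```text
[0.56742257 0.30349121 0.28770282] [-0.10715522  0.00986126 -2.21923534]
```

View pics/w4.png

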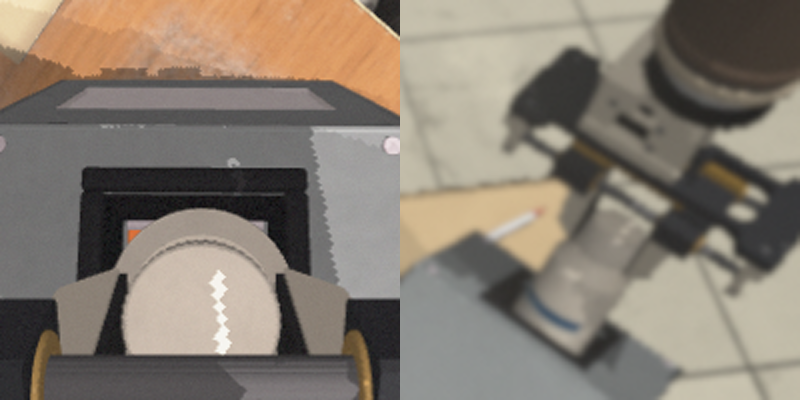

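The pictures show the bottle in the mouth and tilting freely, at only about 2 N. I'll continue until it lines up with the throat, then push along it.

Emit:
drive_tool(steps=[[1,-1,2,-4,0],[1,-2,2,-4,0],[1,-1,2,-4,0],[1,-2,2,-4,0],[1,-1,1,-3,0],[1,0,0,0,0],[1,0,0,0,0]])

```text
clock: 11.28
position: [0.5603, 0.3128, 0.2685]
ee_rot: [-1.371, -2.826, 0.0]
force: [0.4, 0.4, -0.6]
width: 0.442
gripper_force: 7.4
```

Emit:
drive_tool(steps=[[1,0,0,0,0],[1,0,0,0,0],[1,1,-1,-3,0],[1,1,-1,-3,0],[1,1,-2,-4,0],[1,1,-1,-3,0],[1,1,-2,-4,0],[1,0,0,0,0]], grip_force=25)

```text
clock: 11.95
position: [0.5672, 0.3104, 0.2607]
ee_rot: [1.366, 2.826, 0.024]
force: [-3.7, 1.1, 11.6]
width: 0.441
gripper_force: 29.3
```

Pushing meets 12 N: the bottle isn't tilted quite enough, so its front edge is pressing near the hinge. I'll lean the top outward, then push again.

Emit:
drive_tool(steps=[[1,0,0,4,0],[1,-2,2,3,0],[1,-2,2,2,0],[1,-2,2,0,0],[1,0,0,0,0],[1,0,0,0,0]], grip_force=8)

```text
clock: 12.45
position: [0.5594, 0.3119, 0.2604]
ee_rot: [-1.371, -2.826, 0.0]
force: [-0.4, 1.3, 2.0]
width: 0.451
gripper_force: 8.5
```

Emit:
drive_tool(steps=[[1,0,0,0,0],[1,0,0,0,0],[1,1,-2,-4,0],[1,1,-1,-3,0],[1,1,-2,-4,0],[1,1,-1,-3,0],[1,0,0,0,0]], grip_force=20)

```text
clock: 13.03
position: [0.5635, 0.3043, 0.2456]
ee_rot: [-1.373, -2.825, 0.003]
force: [0.8, 0.2, 1.7]
width: 0.438
gripper_force: 20.0
```

The flap is yielding at about 4 N. I'll keep going along the throat.

Emit:
drive_tool(steps=[[1,1,-1,-3,0],[1,1,-2,-4,0],[1,1,-1,-3,0],[1,2,-2,-4,0],[1,0,0,0,0],[1,0,0,0,0]])

```text
clock: 13.53
position: [0.5687, 0.299, 0.2323]
ee_rot: [1.373, 2.826, -0.001]
force: [1.3, -1.7, -0.1]
width: 0.445
gripper_force: 20.2
```

Emit:
drive_tool(steps=[[0.3,0,0,0,0],[0.3,0,0,0,0],[0.3,0,0,0,0],[0.3,0,0,0,0],[0.3,0,0,10,0],[0.3,0,0,20,0],[0.3,0,0,25,0],[0.3,0,0,25,0],[0.3,0,0,20,0],[0.3,0,0,10,0],[1,0,0,0,0],[1,0,0,0,0],[1,0,0,0,0],[1,0,0,0,0],[1,0,0,0,0],[1,0,0,0,0],[1,0,0,0,0],[1,0,0,0,0]])

```text
clock: 15.03
position: [0.5685, 0.2995, 0.3425]
ee_rot: [-1.372, -2.826, 0.0]
force: [0.3, 0.0, 0.0]
width: 0.168
gripper_force: 0.0
```

```bash
python3 - <<'E'
from h import *
import pickle
W=get_image('wrist');T=get_image('top');pickle.dump((W,T),open('w5.pkl','wb'))
w=W['image'][100:300,215:415];s=T['image'][110:230,120:240]
o=np.hstack([cv2.resize(x,(400,400),interpolation=cv2.INTER_CUBIC) for x in(w,s)])
cv2.imwrite('pics/w5.png',o[:,:,::-1]);print(observe()['position'],observe()['force'],observe()['width'])
x=np.array([.616,-.788,0]);m=np.array([.5795,.2822,.22])
for d in(.0,.02,.042,.06,.08):
    p=m+d*np.array([-.5*.616,.5*.788,.866]);q=proj(W,p);print(d,q,(q-[215,100])*2,(proj(T,p)-[120,110])*400/120+[400,0])
E
```

```text
[0.56852329 0.29949663 0.3426729 ] [ 0.4063417  -0.91362972 -0.29601889] 0.0842737856821317
0.0 [312.987926   213.00156087] [195.97585199 226.00312173] [587.46795724 266.39322805]
0.02 [312.86607354 208.89269305] [195.73214709 217.78538611] [570.07169879 273.53629169]
0.042 [312.71066513 203.65122535] [195.42133027 207.30245071] [550.33610386 281.65098249]
0.06 [312.56279459 198.66285039] [195.12558918 197.32570079] [533.70272193 288.49938593]
0.08 [312.37081477 192.18480461] [194.74162955 184.36960922] [514.68744832 296.33897654]
```

View pics/w5.png

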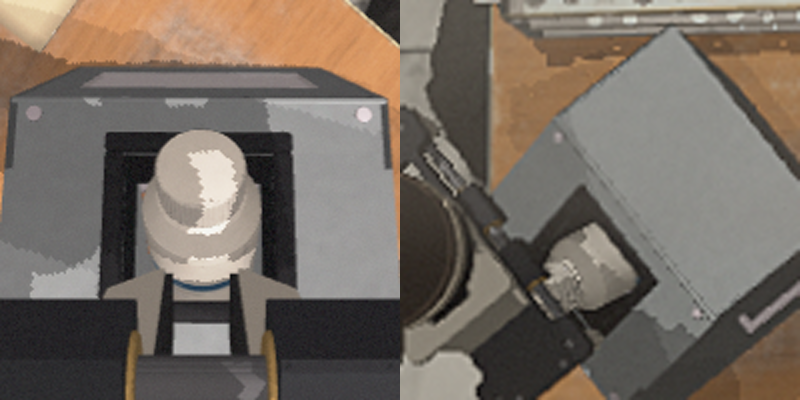

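```bash
python3 - <<'E'
from h import *
import pickle
from scipy.optimize import fsolve
W,T=pickle.load(open('w5.pkl','rb'))
X=np.array([.616,-.788,0]);Y=np.array([.788,.616,0]);m=np.array([.5795,.2822,.22])
def g(v):
    p=m+v[0]*X+np.array([0,0,v[1]]); a=proj(W,p-Y*.0205);b=proj(W,p+Y*.0205)
    return [abs(b[0]-a[0])-45.5,(a[1]+b[1])/2-(100+165/2)]
v=fsolve(g,[-.03,.04]);p=m+v[0]*X+np.array([0,0,v[1]]);print(v,p,(proj(W,p)-[215,100])*2)
print((proj(T,p)-[120,110])*400/120+[400,0])
E
```

```text
[-0.0320935   0.00844875] [0.5597304  0.30748968 0.22844875] [195.93863172 164.99563726]
[550.50002731 293.15406049]
```

Emit:
drive_tool(steps=[[1,-2,3,-15,0],[1,-2,3,-15,0],[1,-2,3,-15,0],[1,-2,2,-15,0],[1,0,0,-6,0],[1,0,0,-6,0],[1,0,0,0,0],[1,0,0,0,0]])

```text
clock: 15.8
position: [0.5609, 0.3103, 0.2712]
ee_rot: [1.372, 2.826, 0.001]
force: [-0.1, 0.6, -0.5]
width: 0.005
gripper_force: 0.0
```

Emit:
drive_tool(steps=[[1,1,-2,-3,0],[1,1,-1,-3,0],[1,1,-2,-3,0],[1,1,-1,-3,0],[1,1,-2,-3,0],[1,0,0,0,0]])

```text
clock: 16.3
position: [0.5656, 0.3018, 0.2551]
ee_rot: [-1.373, -2.825, 0.001]
force: [0.2, 0.3, 0.7]
width: 0.004
gripper_force: 0.1
```

Emit:
drive_tool(steps=[[1,0,0,-4,0],[1,0,0,-4,0],[1,0,0,-4,0],[1,0,0,-4,0],[1,0,0,-3,0],[1,0,0,0,0]])

```text
clock: 16.8
position: [0.5702, 0.301, 0.2407]
ee_rot: [1.372, 2.817, 0.009]
force: [5.4, -5.7, 18.7]
width: 0.004
gripper_force: 9.6
```

The contact force points +x, so I'm on the cap's side rather than its top. I'll lift, move outward and look.

Emit:
drive_tool(steps=[[1,0,0,15,0],[1,0,0,25,0],[1,0,0,30,0],[1,0,0,30,0],[1,0,0,15,0],[1,0,0,0,0],[1,0,0,0,0],[1,0,0,0,0]])

```text
clock: 17.47
position: [0.5651, 0.3025, 0.3506]
ee_rot: [-1.371, -2.825, 0.002]
force: [-0.3, 0.0, -0.7]
width: 0.007
gripper_force: 0.0
```

```bash
python3 - <<'E'
from h import *
import pickle
W=get_image('wrist');S=get_image('scene');pickle.dump((W,S),open('w6.pkl','wb'))
w=W['image'][100:300,215:415];s=S['image'][100:200,430:530]
o=np.hstack([cv2.resize(x,(400,400),interpolation=cv2.INTER_CUBIC) for x in(w,s)])
cv2.imwrite('pics/w6.png',o[:,:,::-1]);print(observe()['position'],observe()['width'])
X=np.array([.616,-.788,0]);m=np.array([.5795,.2822,.22])
for a in(-.06,-.04,-.02,0):
  for z in(0,.02,.04):
    p=m+a*X+[0,0,z];print(a,z,((proj(W,p)-[215,100])*2).round(),((proj(S,p)-[430,100])*4).round()+[400,0])
E
```

```text
[0.56492959 0.30240951 0.35021188] 0.006669947197295021
-0.06 0 [198. 108.] [586. 282.]
-0.06 0.02 [198. 115.] [597. 264.]
-0.06 0.04 [198. 123.] [609. 245.]
-0.04 0 [198. 150.] [569. 301.]
-0.04 0.02 [198. 159.] [580. 283.]
-0.04 0.04 [198. 171.] [591. 264.]
-0.02 0 [198. 190.] [551. 320.]
-0.02 0.02 [198. 203.] [562. 302.]
-0.02 0.04 [198. 217.] [573. 283.]
0 0 [198. 229.] [533. 339.]
0 0.02 [198. 244.] [544. 321.]
0 0.04 [198. 261.] [555. 303.]
```

View pics/w6.png

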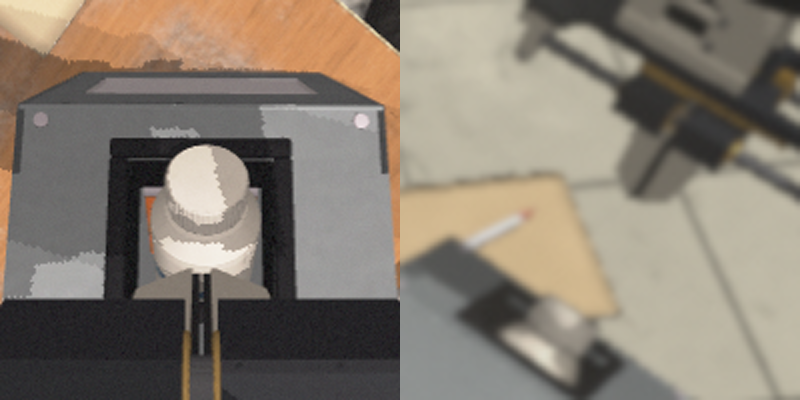

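The pictures show the cap top at wrist crop (208,178), about 27 mm outside the mouth, with the bottle leaning extra and sitting 4 mm to bin +y. I'll aim further out and push along the bottle's axis.

Emit:
drive_tool(steps=[[1,-2,4,-15,0],[1,-2,4,-20,0],[1,-1,3,-20,0],[1,-1,3,-20,0],[1,0,0,-10,0],[1,0,0,-7,0],[1,0,0,0,0],[1,0,0,0,0]])

```text
clock: 18.23
position: [0.5598, 0.3162, 0.2601]
ee_rot: [1.372, 2.826, -0.0]
force: [0.0, 0.1, -0.2]
width: 0.003
gripper_force: 0.0
```

Emit:
drive_tool(steps=[[1,0,0,-4,0],[1,0,0,-4,0],[1,0,0,-4,0],[1,1,-1,-3,0],[1,1,-2,-3,0],[1,1,-2,-3,0],[1,0,0,0,0]])

```text
clock: 18.82
position: [0.5626, 0.3106, 0.2381]
ee_rot: [-1.373, -2.825, 0.002]
force: [0.1, -0.1, -0.6]
width: 0.006
gripper_force: 0.0
```

Emit:
drive_tool(steps=[[1,1,-1,-3,0],[1,1,-2,-3,0],[1,1,-1,-3,0],[1,1,-2,-3,0],[1,0,0,0,0]])

```text
clock: 19.23
position: [0.5665, 0.3047, 0.226]
ee_rot: [-1.373, -2.826, 0.002]
force: [-0.3, -0.7, -0.0]
width: 0.005
gripper_force: 0.0
```

Emit:
drive_tool(steps=[[1,1,-1,-3,0],[1,1,-2,-3,0],[1,1,-1,-3,0],[1,1,-2,-3,0],[1,0,0,0,0]])

```text
clock: 19.65
position: [0.5705, 0.2987, 0.214]
ee_rot: [-1.373, -2.825, 0.002]
force: [0.8, -0.4, -0.9]
width: 0.003
gripper_force: 0.0
```

Emit:
drive_tool(steps=[[1,1,-2,-4,0],[1,1,-1,-3,0],[1,1,-2,-4,0],[1,1,-2,-3,0],[1,0,0,0,0]])

```text
clock: 20.07
position: [0.5745, 0.2916, 0.1999]
ee_rot: [-1.373, -2.825, 0.002]
force: [0.2, 0.5, -0.4]
width: 0.007
gripper_force: 0.0
```

```bash
python3 - <<'E'
from h import *
import pickle
W0,S0=pickle.load(open('w6.pkl','rb'));S=get_image('scene');pickle.dump(S,open('s7.pkl','wb'))
T=get_image('top')
for n,c in(('before',S0),('now',S)):
    p=c['image'][172:190,560-500+405:482]; print(n,p.shape,p.reshape(-1,3).mean(0)); print(p.mean(2).astype(int)[::3,::2])
print(observe()['force'])
E
```

```text
before (18, 17, 3) [162.01633987 151.23529412 132.99673203]
[[166 168 175 177 178 178 178 174 160]
 [116 146 163 170 175 179 178 177 170]
 [126 143 174 192 184 162 155 156 159]
 [128 137 152 175 169 144 125 141 172]
 [147 132 139 143 143 140 126 117 149]
 [212 196 145 124 128 119  81  56  64]]
now (18, 17, 3) [71.18627451 67.78104575 62.7254902 ]
[[ 50  50  56  69  70  55  55  75  87]
 [ 47  59  76  77  62  55  57  55  50]
 [ 58  77  66  56  59  61  59  55  57]
 [101  75  52  47  48  53  58  61  71]
 [ 79  85 101  80  56  46  47  64 100]
 [ 84 108 111 108  83  53  53  55  55]]
[ 0.24891681  0.14381746 -0.21805471]
```

No resistance at all, so the bottle has probably gone in. I'll withdraw along the throat and look.

Emit:
drive_tool(steps=[[1,-3,4,10,0],[1,-3,4,10,0],[1,-3,4,10,0],[1,-3,4,12,0],[1,-3,4,20,0],[1,-5,5,30,0],[1,-5,5,30,0],[1,0,0,20,0],[1,0,0,0,0],[1,0,0,0,0],[1,0,0,0,0]])

```text
clock: 21.08
position: [0.5491, 0.3227, 0.3429]
ee_rot: [-1.371, -2.826, -0.0]
force: [-0.4, -0.3, -1.4]
width: 0.009
gripper_force: 0.0
```

```bash
python3 - <<'E'
from h import *
W=get_image('wrist');S=get_image('scene');T=get_image('top')
rs=lambda a,w,h:cv2.resize(a,(w,h),interpolation=cv2.INTER_CUBIC)
o=np.vstack([np.hstack([rs(W['image'][60:260,190:440],400,320),rs(T['image'][110:230,120:270],400,320)]),np.hstack([rs(S['image'][120:220,400:545],400,276),rs(T['image'][110:300,220:495],400,276)])])
cv2.imwrite('pics/w8.png',o[:,:,::-1]);print(o.shape,observe()['position'])
E
```

```text
(596, 800, 3) [0.54901165 0.32236376 0.34180232]
```

View pics/w8.png

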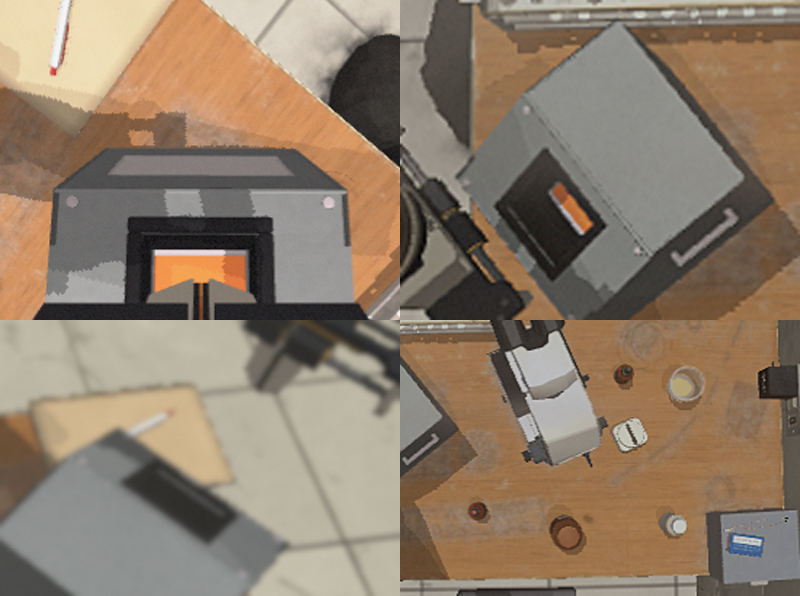

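The bottle is gone from the mouth. The orange flap lies shut across the throat (wrist crop (200,270), top crop (570,207)), looking just as it did at the start. Both droppers, the cup, the timer and the other bottles stand where they were, and the gripper is clear of everything. I'll hand in.

```bash
python3 -c "
from cell import arm
print(arm.sign_off())"
```

```text
the job is handed in; nothing more can be done
None
```

The large white bottle has gone through the mouth into the reject bin, the flap is shut behind it, the bystanders are where they stood, and the job was handed in at about 21 s on the robot's clock.

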